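Dock the large board carrier behind the gravity catch

ROBOT

A 6-joint arm with a two-finger parallel gripper is mounted at the origin on the work surface. World frame = base frame: x ahead of the robot, y to its left, z up, the work surface at z = 0. Lengths are in m, angles in rad, forces in N, time in s.
With the tool pointing down it reaches from about 0.25 to 0.725 m from the base axis. Payload 4 kg.
Tool frame: the origin (TCP) lies midway between the tips of the shut fingers; the grasp point (between the pads) lies 19 mm behind it; z points along the fingers, y is the line along which they close (so a half turn about z gives the same grasp; the last joint's range is limited). The gripper opens to 85 mm and grips with 20 to 120 N. Pads are 22 mm wide; open, the fingers measure 114 mm over their backs; the gripper's body (76 mm by 85 mm) begins 54 mm behind the grasp point. The pads swing forward as they close: fully open they stand 13 mm farther back than shut.
Start: joints at [1.113, 0.241, 0.005, 1.335, 0, 1.571], TCP at [0.221, 0.449, 0.231] pointing down, gripper open.
Joint ranges: [-2.72, 2.72], [-1.05, 1.87], [-1.09, 1.28], [-1.99, 2.15], [-1.42, 1.44], [-3.14, 3.14]. Speed limits (rad/s): [2.79, 2.79, 3.14, 3.14, 3.14, 3.14].

INTERFACE

Orientations are given as a unit quaternion [x, y, z, w].
In Python, from workcell import bot gives the robot as it stands.
- The arm moves only by the tool move_arm, never from a script. Its argument "motion" is a list of rows, each an object of numbers: "x", "y", "z": the shift along the tool's x, y, z in cm; "yaw": the turn about the tool's z in degrees. A call has 1 to 20 rows; each row is the pose to reach, as a shift and turn from the pose commanded when the call began, along the tool's axes at that moment; what a row does not reach only later rows make up. A row lasts 1/8 s, in which the tool goes at most 62.5 mm and 10.7 degrees, less where a joint would pass 70% of its speed; a pose out of reach is approached as far as the arm can. A call with a gripper value outside its range is refused whole. "gripper" is the opening, from -1 (shut) to 1 (fully open), set as the call begins (left out, the last holds). The fingers move at their own pace and stop on an object; the grip force is fixed at half the most. Time passes only in rows, so rows that repeat a pose let the fingers close. It gives the time, the measured TCP pose, the force, the opening and the grip force at its end, in the units of the state.
- bot.get_obs(): the state, without advancing time (a new reading comes with each control period).
- bot.camera(name): name is "scene" or "top"; returns the picture (420x560x3 uint8, blue, green, red); there is no depth.
- bot.camera_model(name): a dict with "K" (3x3 intrinsics, pixels), "world_from_camera" (4x4, takes a point from camera to world coordinates). Camera axes: x right, y down, z forward; pixel columns grow to the right and rows downward; lengths in m; the calibration is good to about 2 mm. A picture is of the moment at which its call begins. camera_model takes no time and is no camera call.
- bot.job_done(): hands the job in; it is judged then, once.
Trained networks look in the newest picture that a camera, given by its name, has taken for a name from the list of things; names that differ only in an ending like _2 or _b are one class to them, and where a whole thing is asked for, a point or a joint stands for the part that bears it (a point fixed in the world has none). Each returns a list of dicts, best first, with "score" (0 to 1); they miss things now and then, are a little off and sometimes report something else, mostly with a low value. They report only what shows in the picture. A call takes as long as a camera call.
- bot.cut_out(camera, name): "mask" (420x560 bool, what is visible of it) and "centre" ([row, column] in pixels, amid what is visible of it).
The state is a dict: "clock": time; "joint_pos": joint angles; "joint_vel": joint speeds; "tau": joint torques, N m; "eef_pos": TCP position; "tool_rot": TCP orientation; "ft_force": force on the tool from outside, world axes, zero at the start; "ft_torque": the same for the moment, N m; "grip_width": finger opening in m; "grasp_force": force on a finger pad.
Only numpy, scipy, OpenCV 4.12 (cv2) and the standard library are available. Lean on these libraries where they do the work, as an engineer would, in place of code of your own. Each camera call takes 0.05 s, during which the arm holds its last target. There are 200 camera calls.

TASK

Pick up the larger of the two circuit-board carriers by its grip plate, lay it on the open end of the aluminium docking lane and slide it in along the lane, so that its own front edge lifts the hinged catch and the catch drops shut behind it. Leave it lying there released; do not touch the catch with the gripper and leave the small carrier where it is.

Things in the scene. Friction and masses are not known exactly. Their poses are not given: they have to be found in the camera images.
- carrier: Larger board carrier: loose black tray 100 (x) x 86 (y) x 16 mm high, green board inside, about 0.22 kg. An aluminium grip plate stands across its middle: 12 mm thick in x, 30 wide in y, top 62 mm above the underside; pinch it across the 12 mm (fingers close along x), fingertips over 16 mm up. Origin: centre of the underside, z up. Either way round is the same.
- small_carrier: Smaller board carrier, not wanted: a similar black tray 70 x 58 x 16 mm with a grip plate 24 mm wide. Origin: centre of the underside. Leave it within 30 mm of its place.
- lane: Fixed aluminium lane. Origin at bench level on its centre line; +x = way in. Deck 8 mm high, x -160 to 167 mm: open up to -52 (lay the carrier centred at x -100, y 0, its x along the lane's); rails 104 mm apart from -15; end stop at 155. Lips over the rails from 57 on, 32 mm up, leave 64 mm open. Carrier centre: the catch drops behind it past x 86; it meets the stop at 105.
- catch (a joint): Angle (rad) of the steel gravity catch: 0 hanging, grows as its nose rises. Pin at lane x -25 mm, 50 mm up; the arm (lane y 30 to 56, bracket to y 77; all below 65 mm) slopes down and forward to a nose with its front at x 25, 4 mm above the deck. The carrier's front edge meets it at carrier x about -45, lifts it to 0.28 rad (under 2 N); its 60 g drop it behind the rear edge.

How it is judged:
On the way:
1. the carrier, lying on the lane's deck on its way in, holds the catch lifted (value of joint catch above 0.15 rad and x of carrier in the frame of lane between -0.06 and 0.09 m and y of carrier in the frame of lane between -0.025 and 0.025 m and z of carrier in the frame of lane below 0.018 m), for 0.2 s.
At the end, for the whole second after the job is handed in: The large carrier lies flat and still on the lane's deck between the catch's nose and the end stop (its centre 70 to 112 mm along the lane from the lane's origin, within 20 mm of the centre line, turned less than 0.3 rad from the lane), with the catch hanging down behind it (under 0.06 rad) (value of joint catch below 0.06 rad and x of carrier in the frame of lane between 0.07 and 0.112 m and y of carrier in the frame of lane between -0.02 and 0.02 m and z of carrier in the frame of lane below 0.014 m and angle between carrier's own z axis and vertical below 0.12 rad and angle between the x axis of carrier and the x axis of lane, either way round below 0.3 rad and linear speed of carrier below 0.02 m/s); the robot touches nothing.
It fails at once if the gripper or arm pushes on the catch (over 1.5 N) (contact force between any of the fingers, the arm and catch above 1.5 N).
It fails at once if the small carrier is moved more than 30 mm (distance of small_carrier from where it was at the start of the episode above 0.03 m).
It also fails if it takes over 40 s, if anything falls off the work surface, if the arm or the gripper's body presses on something with over 40 N, if the wrist force passes 120 N, or if a joint passes its speed limit or range.

## Working session

There is one attempt and no reset: what is moved stays moved. The work goes in short steps, Python scripts to look and compute and a tool call to move; the robot and the scene stay as the last step left them, time stands still between calls to the robot, and variables do not carry over. Pictures are saved under pics/ and viewed, at most 10 in all, crops included, and the job is handed in when it is done.

Besides the shell and the picture viewer there is one more tool, called as name(argument=value, ...), one argument or row to a line, values as JSON. move_arm: Moves the arm, as the interface text tells. Its arguments: {"type":"object","properties":{"motion":{"type":"array"},"gripper":{"type":"number"}},"required":["motion"]}

```bash
mkdir -p pics
cat > h.py <<'E'
import numpy as np, cv2
from workcell import bot
def proj(cam,P):
    m=bot.camera_model(cam);T=np.linalg.inv(m["world_from_camera"]);P=np.atleast_2d(P)
    c=P@T[:3,:3].T+T[:3,3];u=c@np.array(m["K"]).T
    return u[:,:2]/u[:,2:]
def ray(cam,uv,z):
    m=bot.camera_model(cam);T=np.array(m["world_from_camera"])
    uv=np.atleast_2d(uv);d=np.c_[uv,np.ones(len(uv))]@np.linalg.inv(m["K"]).T@T[:3,:3].T
    o=T[:3,3];return o+d*((z-o[2])/d[:,2:])
E
python3 - <<'E'
from h import *
for c in("top","scene"):
    im=bot.camera(c);cv2.imwrite(f"pics/{c}0.png",im)
    print(c,np.round(bot.camera_model(c)["world_from_camera"],3).tolist())
    for n in("carrier","small_carrier","lane","catch"):
        for r in bot.cut_out(c,n)[:2]:
            mk=r["mask"].astype(np.uint8);ct=max(cv2.findContours(mk,0,2)[0],key=cv2.contourArea)
            b=cv2.boxPoints(cv2.minAreaRect(ct))
            print(n,round(r["score"],2),np.round(r["centre"]),b.round().tolist(),ray(c,b,.016)[:,:2].round(3).tolist())
print(bot.get_obs())
E
```

```text
top [[-0.003, -0.994, 0.113, 0.418], [-1.0, 0.006, 0.029, -0.008], [-0.03, -0.113, -0.993, 0.843], [0.0, 0.0, 0.0, 1.0]]
carrier 0.61 [224. 429.] [[396.0, 231.0], [417.0, 189.0], [455.0, 208.0], [434.0, 250.0]] [[0.457, -0.234], [0.546, -0.281], [0.505, -0.36], [0.416, -0.312]]
small_carrier 0.87 [212. 148.] [[129.0, 224.0], [134.0, 194.0], [161.0, 198.0], [156.0, 228.0]] [[0.474, 0.343], [0.541, 0.335], [0.531, 0.275], [0.465, 0.283]]
lane 0.61 [188. 312.] [[274.0, 109.0], [348.0, 108.0], [351.0, 259.0], [277.0, 261.0]] [[0.729, 0.027], [0.731, -0.138], [0.398, -0.137], [0.395, 0.02]]
catch 0.74 [188. 294.] [[283.0, 173.0], [299.0, 173.0], [299.0, 197.0], [283.0, 197.0]] [[0.585, 0.007], [0.584, -0.028], [0.531, -0.028], [0.532, 0.007]]
scene [[-0.374, 0.718, -0.587, 1.185], [0.927, 0.288, -0.239, 0.273], [-0.003, -0.633, -0.774, 0.977], [0.0, 0.0, 0.0, 1.0]]
carrier 0.66 [186. 179.] [[149.0, 184.0], [181.0, 156.0], [206.0, 184.0], [175.0, 213.0]] [[0.515, -0.359], [0.405, -0.335], [0.466, -0.233], [0.569, -0.26]]
small_carrier 0.57 [272. 428.] [[408.0, 279.0], [423.0, 251.0], [448.
[... 420 characters left out ...]
pos': array([ 1.11299589e+00,  2.40667785e-01,  4.94607623e-03,  1.33523324e+00,
       -5.80565978e-07,  1.57082970e+00]), 'joint_vel': array([ 1.62055267e-04, -1.87792890e-03, -9.34006587e-04,  8.88217439e-05,
       -5.31248102e-04,  8.18524182e-04]), 'tau': array([-1.07852877e-04, -3.71859705e+01,  2.52460939e+01,  2.72405807e-03,
        2.22095332e-05,  2.85515867e-06]), 'eef_pos': array([0.2209701 , 0.44847657, 0.23125195]), 'tool_rot': array([ 2.26922821e-01,  9.73912741e-01, -7.73068200e-05, -1.77118039e-05]), 'ft_force': array([-0.42852965,  0.60498857, -0.22626756]), 'ft_torque': array([ 0.03820099, -0.01194704, -0.04449374]), 'grasp_force': 0.0, 'grip_width': 0.08566956310355107}
```

Run:
```python
import cv2
im=cv2.imread("pics/top0.png")[95:275,110:470];cv2.imwrite("pics/c.png",cv2.resize(im,(800,400),interpolation=2))
im=cv2.imread("pics/scene0.png")[140:335,140:460];cv2.imwrite("pics/d.png",cv2.resize(im,(800,488),interpolation=2))
```

```text
(no output)
```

View pics/c.png

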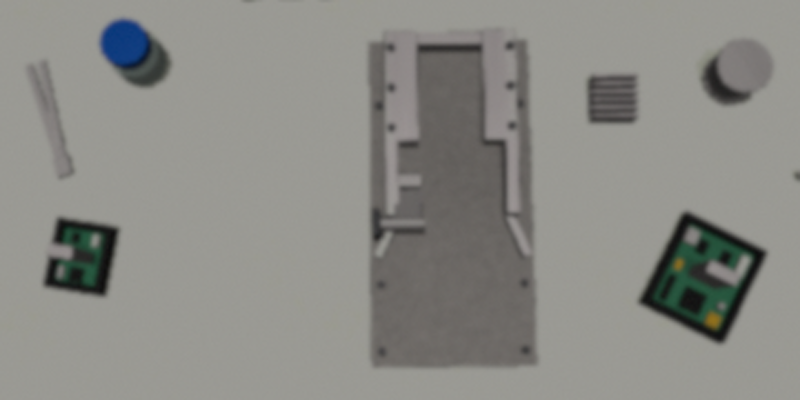

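View pics/d.png

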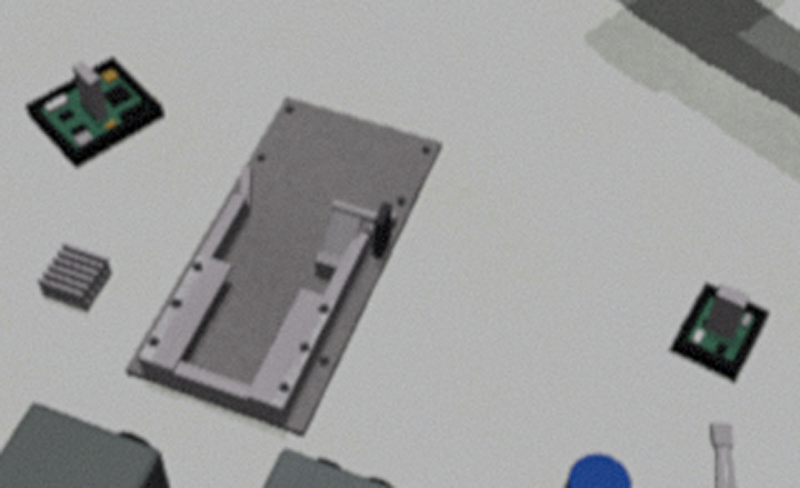

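The top view shows the lane pointing along world +x, with the catch on its left at about crop (400,180–225). The large carrier is at lower right, about crop (703,277), with its grip plate turned roughly 26° off the lane. The small carrier is at left, (80,257).

```bash
cat >> h.py <<'E'
def rel(P,yaw):  # to tool frame: P world target, yaw world angle of tool y (rad)
    from scipy.spatial.transform import Rotation as R
    o=bot.get_obs();M=R.from_quat(o["tool_rot"]).as_matrix()
    d=M.T@(np.array(P)-o["eef_pos"])*100
    a=np.arctan2(M[1,1],M[0,1]);t=(a-yaw+np.pi/2)%np.pi-np.pi/2
    return d.round(2),np.degrees(t).round(2),o["eef_pos"].round(4)
E
python3 - <<'E'
from h import *
f=lambda a:np.array(a)/2.2222+[110,95]
L=ray("top",f([(373,366),(536,363),(527,40),(370,42)]),.008);print("lane",L.round(4).tolist())
n=(L[0]+L[1])/2;q=(L[2]+L[3])/2;print(n,q,np.degrees(np.arctan2(*(q-n)[[1,0]])),np.linalg.norm(q-n))
C=ray("top",f([(684,212),(766,252),(722,342),(640,302)]),.016);c=C.mean(0)
print("car",C.round(4).tolist(),c,[np.linalg.norm(C[i]-C[i-1]).round(3) for i in range(4)])
d=C[0]+C[1]-C[2]-C[3];a=np.arctan2(d[1],d[0]);print(np.degrees(a))
p=proj("top",[[c[0],c[1],.062]]);print("plate top expected crop",(p-[110,95])*2.2222)
fs=lambda a:np.array(a)/2.5+[140,140]
C2=ray("scene",fs([(27,107),(112,58),(163,110),(78,165)]),.016);print("scene car",C2.round(3).tolist(),C2.mean(0))
L2=ray("scene",fs([(287,99),(441,145),(303,433),(128,373)]),.008);print("scene lane",L2.round(3).tolist())
print(rel([c[0],c[1],.15],a))
E
```

```text
lane [[0.3965, 0.019, 0.008], [0.399, -0.1384, 0.008], [0.7215, -0.137, 0.008], [0.7216, 0.0213, 0.008]]
[ 0.39774757 -0.05971245  0.008     ] [ 0.72155722 -0.05785337  0.008     ] 0.32894561163643854 0.32381498645363666
car [[0.5441, -0.2833, 0.016], [0.5046, -0.3597, 0.016], [0.4187, -0.3138, 0.016], [0.4571, -0.2378, 0.016]] [ 0.48110729 -0.29865258  0.016     ] [np.float64(0.098), np.float64(0.086), np.float64(0.097), np.float64(0.085)]
-27.88320309044498
plate top expected crop [[720.7577359  272.71956265]]
scene car [[0.51, -0.358, 0.016], [0.423, -0.314, 0.016], [0.466, -0.236, 0.016], [0.555, -0.277, 0.016]] [ 0.48850695 -0.29619196  0.016     ]
scene lane [[0.403, -0.136, 0.008], [0.402, 0.022, 0.008], [0.725, 0.024, 0.008], [0.728, -0.132, 0.008]]
(array([-56.36, -55.52,   8.13]), np.float64(-88.35), array([0.221 , 0.4485, 0.2313]))
```

move_arm(
  motion=[
    {"x": -1.5, "y": -1.5, "z": 0, "yaw": 2},
    {"x": -5, "y": -5, "z": 0, "yaw": 8},
    {"x": -9, "y": -9, "z": 0, "yaw": 15},
    {"x": -13, "y": -13, "z": 0, "yaw": 22},
    {"x": -17, "y": -17, "z": 0, "yaw": 29},
    {"x": -21, "y": -21, "z": 0, "yaw": 36},
    {"x": -25, "y": -25, "z": 0, "yaw": 43},
    {"x": -29, "y": -29, "z": 0, "yaw": 50},
    {"x": -33, "y": -33, "z": 0, "yaw": 56},
    {"x": -37, "y": -37, "z": 1, "yaw": 62},
    {"x": -41, "y": -41, "z": 2, "yaw": 68},
    {"x": -45, "y": -45, "z": 4, "yaw": 74},
    {"x": -49, "y": -48.5, "z": 6, "yaw": 80},
    {"x": -53, "y": -52, "z": 7, "yaw": 86},
    {"x": -55.5, "y": -54.5, "z": 8, "yaw": 90},
    {"x": -56.6, "y": -55.3, "z": 8, "yaw": 91},
    {"x": -56.6, "y": -55.3, "z": 8, "yaw": 91},
  ],
)

```text
clock: 2.62
eef_pos: [0.4844, -0.2978, 0.1513]
tool_rot: [0.854, 0.521, 0.0, -0.0]
ft_force: [-0.6, -0.2, 0.0]
grip_width: 0.0852
grasp_force: 0.0
```

Run:
```python
from h import *
im=bot.camera("scene");print(rel([.484,-.2975,.03],np.radians(-27)))
p=proj("scene",[[.484,-.2975,.062]])[0];print(p)
q=proj("scene",[bot.get_obs()["eef_pos"]])[0];print(q)
im=im[110:230,110:270];im=cv2.resize(im,None,fx=5,fy=5,interpolation=2)
cv2.circle(im,tuple(int(v) for v in (p-110)*5),3,(0,0,255),-1)
cv2.circle(im,tuple(int(v) for v in (q-110)*5),3,(255,0,0),-1)
cv2.imwrite("pics/e.png",im)
```

```text
(array([-0.06,  0.  , 12.16]), np.float64(-0.18), array([ 0.4842, -0.297 ,  0.1516]))
[175.35000478 168.89426021]
[168.69428639 140.86285294]
```

View pics/e.png

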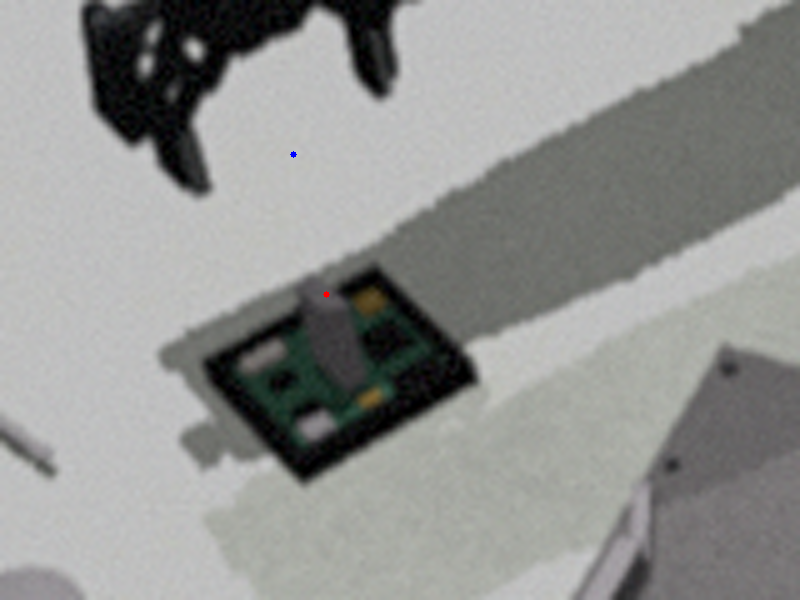

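The predicted plate-top centre (red, 325,293) falls on the plate top, and the fingers straddle it. I'll descend and grip.

move_arm(
  motion=[
    {"z": 2},
    {"z": 5},
    {"z": 8},
    {"z": 10.5},
    {"z": 12},
    {"z": 12.4},
    {"z": 12.4},
  ],
)

```text
invalid input at $.motion[0]: expected keys x, y, z, yaw
```

move_arm(
  motion=[
    {"z": 0},
    {"z": 0},
    {"z": 0},
    {"z": 0},
    {"z": 0},
    {"z": 0},
    {"z": 0},
    {"z": 0},
  ],
  gripper=-1,
)

```text
invalid input at $.motion[0]: expected keys x, y, z, yaw
```

move_arm(
  motion=[
    {"z": -1},
    {"z": -3},
    {"z": -5},
    {"z": -6.5},
    {"z": -7},
    {"z": -7},
    {"z": -7},
  ],
)

```text
invalid input at $.motion[0]: expected keys x, y, z, yaw
```

Run:
```python
from h import *
im=bot.camera("scene");bot.camera("top");print(rel([.458,-.057,.0975],0),bot.get_obs()["ft_torque"])
r=bot.cut_out("top","carrier")
if r:
    ct=max(cv2.findContours(r[0]["mask"].astype(np.uint8),0,2)[0],key=cv2.contourArea);print(r[0]["score"],cv2.minAreaRect(ct))
im=im[110:230,110:270];cv2.imwrite("pics/f.png",cv2.resize(im,None,fx=5,fy=5,interpolation=2))
```

```text
(array([ 20.12, -13.26,   5.45]), np.float64(-27.13), array([ 0.4842, -0.2965,  0.1519])) [ 0.00442585 -0.00300443  0.01999897]
0.87 ((425.6000671386719, 219.80001831054688), (42.93250274658203, 47.404640197753906), 26.56505012512207)
```

View pics/f.png

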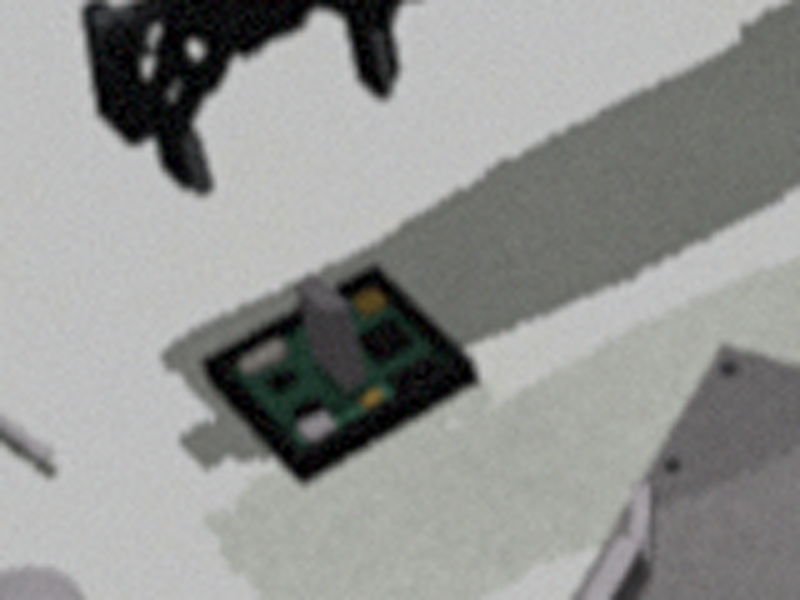

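The moves were refused because rows need all four keys, so nothing has moved. I'll resend them with every key.

move_arm(
  motion=[
    {"x": 0, "y": 0, "z": 2, "yaw": 0},
    {"x": 0, "y": 0, "z": 5, "yaw": 0},
    {"x": 0, "y": 0, "z": 8, "yaw": 0},
    {"x": 0, "y": 0, "z": 10.5, "yaw": 0},
    {"x": 0, "y": 0, "z": 12, "yaw": 0},
    {"x": 0, "y": 0, "z": 12.4, "yaw": 0},
    {"x": 0, "y": 0, "z": 12.4, "yaw": 0},
  ],
)

```text
clock: 3.7
eef_pos: [0.4848, -0.2977, 0.028]
tool_rot: [0.854, 0.521, 0.0, 0.0]
ft_force: [0.3, 0.1, -0.5]
grip_width: 0.0857
grasp_force: 0.0
```

move_arm(
  motion=[
    {"x": 0, "y": 0, "z": 0, "yaw": 0},
    {"x": 0, "y": 0, "z": 0, "yaw": 0},
    {"x": 0, "y": 0, "z": 0, "yaw": 0},
    {"x": 0, "y": 0, "z": 0, "yaw": 0},
    {"x": 0, "y": 0, "z": 0, "yaw": 0},
    {"x": 0, "y": 0, "z": 0, "yaw": 0},
    {"x": 0, "y": 0, "z": 0, "yaw": 0},
    {"x": 0, "y": 0, "z": 0, "yaw": 0},
  ],
  gripper=-1,
)

```text
clock: 4.7
eef_pos: [0.4845, -0.2979, 0.0276]
tool_rot: [0.854, 0.521, 0.0, 0.0]
ft_force: [0.9, -0.2, 2.6]
grip_width: 0.0113
grasp_force: 59.4
```

move_arm(
  motion=[
    {"x": 0, "y": 0, "z": -1, "yaw": 0},
    {"x": 0, "y": 0, "z": -3, "yaw": 0},
    {"x": 0, "y": 0, "z": -5, "yaw": 0},
    {"x": 0, "y": 0, "z": -6.5, "yaw": 0},
    {"x": 0, "y": 0, "z": -7, "yaw": 0},
    {"x": 0, "y": 0, "z": -7, "yaw": 0},
  ],
)

```text
clock: 5.45
eef_pos: [0.4842, -0.2976, 0.0973]
tool_rot: [0.854, 0.521, -0.0, -0.0]
ft_force: [0.6, -0.0, -2.4]
grip_width: 0.0111
grasp_force: 58.7
```

Run:
```python
from h import *
im=bot.camera("scene");print(rel([.458,-.057,.0975],0),bot.get_obs()["ft_torque"],bot.get_obs()["ft_force"])
im=im[90:210,110:270];cv2.imwrite("pics/g.png",cv2.resize(im,None,fx=5,fy=5,interpolation=2))
```

```text
(array([ 20.2 , -13.3 ,  -0.06]), np.float64(-27.23), array([ 0.4839, -0.2974,  0.0968])) [ 0.05766933  0.03299828 -0.01055814] [ 0.16325691 -0.02815796 -2.58358506]
```

View pics/g.png

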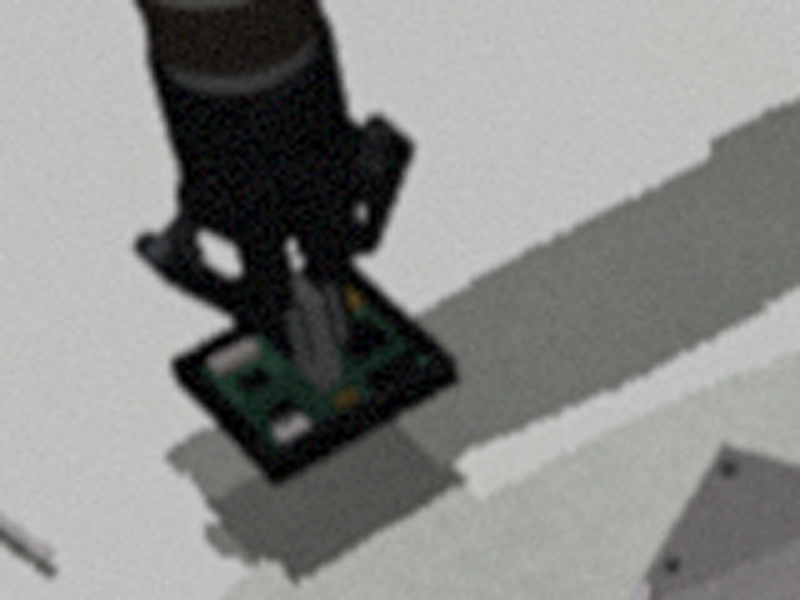

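Carrier is gripped and hangs level. Moving it over the lane's open end.

move_arm(
  motion=[
    {"x": 1, "y": -0.7, "z": 0, "yaw": -1},
    {"x": 3.5, "y": -2.4, "z": 0, "yaw": -5},
    {"x": 7, "y": -4.7, "z": 0, "yaw": -9},
    {"x": 10.5, "y": -7, "z": 0, "yaw": -14},
    {"x": 14, "y": -9.3, "z": 0, "yaw": -19},
    {"x": 17, "y": -11.2, "z": 0, "yaw": -23},
    {"x": 19.3, "y": -12.7, "z": 0, "yaw": -26},
    {"x": 20.2, "y": -13.3, "z": 0, "yaw": -27.2},
    {"x": 20.2, "y": -13.3, "z": 2, "yaw": -27.2},
    {"x": 20.2, "y": -13.3, "z": 4, "yaw": -27.2},
    {"x": 20.2, "y": -13.3, "z": 4.5, "yaw": -27.2},
    {"x": 20.2, "y": -13.3, "z": 4.5, "yaw": -27.2},
  ],
)

```text
clock: 7.0
eef_pos: [0.4582, -0.0574, 0.0522]
tool_rot: [0.707, 0.707, -0.0, -0.0]
ft_force: [-0.4, -0.2, -2.7]
grip_width: 0.0113
grasp_force: 58.7
```

Run:
```python
from h import *
o=bot.get_obs();e=o["eef_pos"];print(e)
for c in("scene","top"):
    im=bot.camera(c)
    r=bot.cut_out(c,"carrier")
    print(c,[(x["score"],x["centre"]) for x in r[:2]])
    z=e[2]-.0275+.016
    B=np.array([[e[0]+s*.05,e[1]+t*.043,z] for s,t in((1,1),(1,-1),(-1,-1),(-1,1))])
    lane=np.array([[.558+x,-.057+y,.008] for x,y in((-.16,.0785),(.167,.0785),(.167,-.0785),(-.16,-.0785))])
    s,(x0,y0)=(5,(210,130)) if c=="scene" else (4,(230,140))
    k=cv2.resize(im[y0:y0+120,x0:x0+(160 if c=="scene" else 160)],None,fx=s,fy=s,interpolation=2)
    for Q,col in((B,(0,0,255)),(lane,(255,0,0))):
        cv2.polylines(k,[((proj(c,Q)-[x0,y0])*s).astype(np.int32)],True,col,1)
    cv2.imwrite(f"pics/h_{c}.png",k)
```

```text
[ 0.4581987  -0.05744578  0.05215669]
scene [(0.97, [207.7, 272.8])]
top []
```

View pics/h_scene.png

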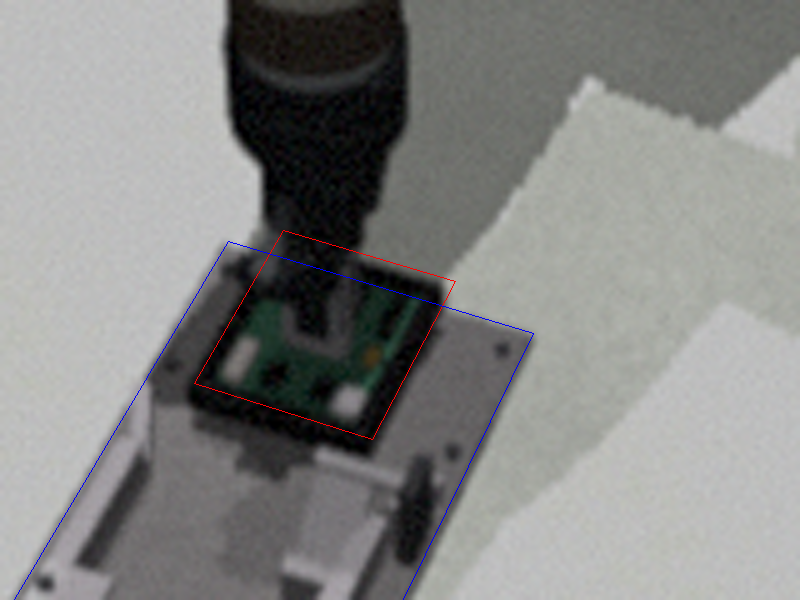

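View pics/h_top.png

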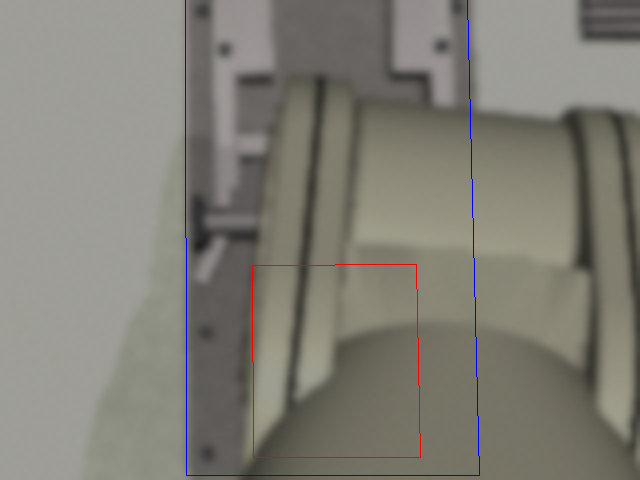

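The held carrier matches the prediction to a few mm in the scene view, with its front edge at about (192,395)–(372,445). The blue lane outline also fits the deck. Lowering now.

move_arm(
  motion=[
    {"x": 0, "y": 0, "z": 0.6, "yaw": 0},
    {"x": 0, "y": 0, "z": 1.2, "yaw": 0},
    {"x": 0, "y": 0, "z": 1.5, "yaw": 0},
    {"x": 0, "y": 0, "z": 1.6, "yaw": 0},
    {"x": 0, "y": 0, "z": 1.65, "yaw": 0},
    {"x": 0, "y": 0, "z": 1.65, "yaw": 0},
  ],
)

```text
clock: 7.95
eef_pos: [0.4586, -0.0572, 0.0359]
tool_rot: [0.707, 0.707, 0.0, 0.0]
ft_force: [0.1, -0.3, -3.1]
grip_width: 0.0111
grasp_force: 58.8
```

move_arm(
  motion=[
    {"x": 0, "y": 0, "z": 0.05, "yaw": 0},
    {"x": 0, "y": 0, "z": 0.1, "yaw": 0},
    {"x": 0, "y": 0, "z": 0.1, "yaw": 0},
  ],
)

```text
clock: 8.32
eef_pos: [0.4587, -0.0572, 0.0355]
tool_rot: [0.707, 0.707, 0.0, 0.0]
ft_force: [-1.8, -0.1, 5.6]
grip_width: 0.0113
grasp_force: 59.9
```

move_arm(
  motion=[
    {"x": 0, "y": 0.5, "z": -0.03, "yaw": 0},
    {"x": 0, "y": 1.3, "z": -0.03, "yaw": 0},
    {"x": 0, "y": 2.1, "z": -0.03, "yaw": 0},
    {"x": 0, "y": 2.9, "z": -0.03, "yaw": 0},
    {"x": 0, "y": 3.7, "z": -0.03, "yaw": 0},
    {"x": 0, "y": 4.5, "z": -0.03, "yaw": 0},
    {"x": 0, "y": 5.3, "z": -0.03, "yaw": 0},
    {"x": 0, "y": 6.1, "z": -0.03, "yaw": 0},
    {"x": 0, "y": 6.9, "z": -0.03, "yaw": 0},
    {"x": 0, "y": 7.7, "z": -0.03, "yaw": 0},
    {"x": 0, "y": 8.5, "z": -0.03, "yaw": 0},
    {"x": 0, "y": 9.3, "z": -0.03, "yaw": 0},
    {"x": 0, "y": 10, "z": -0.03, "yaw": 0},
    {"x": 0, "y": 10, "z": -0.03, "yaw": 0},
  ],
)

```text
clock: 10.07
eef_pos: [0.5593, -0.0574, 0.0356]
tool_rot: [0.707, 0.707, 0.0, 0.001]
ft_force: [-0.3, -0.1, 3.3]
grip_width: 0.0113
grasp_force: 59.6
```

Run:
```python
from h import *
im=bot.camera("scene");print(bot.get_obs()["ft_force"],rel([.655,-.057,.0355],0))
cv2.imwrite("pics/i.png",cv2.resize(im[160:300,190:350],None,fx=4,fy=4,interpolation=2))
```

```text
[-0.73458053 -0.25503761  3.45019743] (array([0.04, 9.57, 0.02]), np.float64(-0.03), array([ 0.5593, -0.0574,  0.0356]))
```

View pics/i.png

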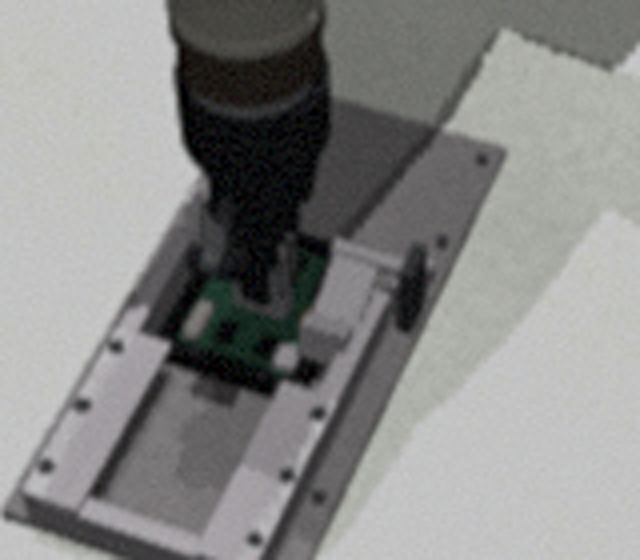

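The catch arm rests on the carrier's tray at about (345,285), lifted as intended. Sliding on to about lane x 97.

move_arm(
  motion=[
    {"x": 0, "y": 0.5, "z": 0, "yaw": 0},
    {"x": 0, "y": 1.3, "z": 0, "yaw": 0},
    {"x": 0, "y": 2.1, "z": 0, "yaw": 0},
    {"x": 0, "y": 2.9, "z": 0, "yaw": 0},
    {"x": 0, "y": 3.7, "z": 0, "yaw": 0},
    {"x": 0, "y": 4.5, "z": 0, "yaw": 0},
    {"x": 0, "y": 5.3, "z": 0, "yaw": 0},
    {"x": 0, "y": 6.1, "z": 0, "yaw": 0},
    {"x": 0, "y": 6.9, "z": 0, "yaw": 0},
    {"x": 0, "y": 7.7, "z": 0, "yaw": 0},
    {"x": 0, "y": 8.4, "z": 0, "yaw": 0},
    {"x": 0, "y": 9, "z": 0, "yaw": 0},
    {"x": 0, "y": 9.4, "z": 0, "yaw": 0},
    {"x": 0, "y": 9.7, "z": 0, "yaw": 0},
    {"x": 0, "y": 9.7, "z": 0, "yaw": 0},
    {"x": 0, "y": 9.7, "z": 0, "yaw": 0},
  ],
)

```text
clock: 12.12
eef_pos: [0.6552, -0.0574, 0.0356]
tool_rot: [0.707, 0.707, -0.0, -0.0]
ft_force: [-2.3, -0.5, 5.6]
grip_width: 0.0112
grasp_force: 59.9
```

Run:
```python
from h import *
im=bot.camera("scene");print(bot.get_obs()["ft_force"])
cv2.imwrite("pics/j.png",cv2.resize(im[170:310,190:350],None,fx=4,fy=4,interpolation=2))
```

```text
[-3.07942453  0.06792101  5.24021664]
```

View pics/j.png

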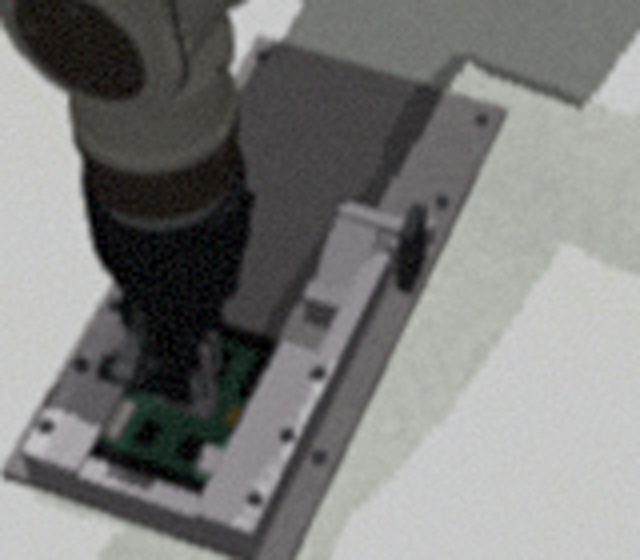

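The catch nose, at about (320,312), is back at its initial hanging pixel position, with the tray beyond it. I'll open partway, which keeps the fingers clear of stop and lips, then lift.

move_arm(
  motion=[
    {"x": 0, "y": 0, "z": 0, "yaw": 0},
    {"x": 0, "y": 0, "z": 0, "yaw": 0},
    {"x": 0, "y": 0, "z": 0, "yaw": 0},
    {"x": 0, "y": 0, "z": 0, "yaw": 0},
    {"x": 0, "y": 0, "z": 0, "yaw": 0},
  ],
  gripper=-0.3,
)

```text
clock: 12.8
eef_pos: [0.6555, -0.0573, 0.035]
tool_rot: [0.707, 0.707, -0.0, -0.0]
ft_force: [0.0, 0.3, 0.0]
grip_width: 0.0297
grasp_force: 0.0
```

move_arm(
  motion=[
    {"x": 0, "y": 0, "z": -0.5, "yaw": 0},
    {"x": 0, "y": 0, "z": -2, "yaw": 0},
    {"x": 0, "y": 0, "z": -4, "yaw": 0},
    {"x": 0, "y": 0, "z": -7, "yaw": 0},
    {"x": 0, "y": 0, "z": -11, "yaw": 0},
    {"x": 0, "y": 0, "z": -15, "yaw": 0},
    {"x": 0, "y": 0, "z": -17, "yaw": 0},
    {"x": 0, "y": 0, "z": -18, "yaw": 0},
    {"x": 0, "y": 0, "z": -18, "yaw": 0},
  ],
)

```text
clock: 13.92
eef_pos: [0.6558, -0.0574, 0.2161]
tool_rot: [0.707, 0.707, 0.001, 0.001]
ft_force: [-0.3, -0.2, -0.5]
grip_width: 0.0301
grasp_force: 0.0
```

Run:
```python
from h import *
im=bot.camera("scene");print(bot.get_obs()["ft_force"],bot.get_obs()["eef_pos"])
r=bot.cut_out("scene","catch");print([(x["score"],x["centre"]) for x in r[:2]])
k=np.hstack([cv2.resize(i[190:310,190:310],(400,400),interpolation=2) for i in(cv2.imread("pics/scene0.png"),im)])
o=np.array([.558,-.057,0])
for x in(25,):
    p=(proj("scene",o+[[.025,.03,.012],[.025,.056,.012]])-190)*400/120
    for dx in(0,400):
        cv2.line(k,tuple(int(v) for v in p[0]+[dx,0]),tuple(int(v) for v in p[1]+[dx,0]),(0,0,255),1)
cv2.imwrite("pics/k.png",k)
```

```text
[ 0.54220692  0.68869707 -0.66911704] [ 0.65525011 -0.05731278  0.21486796]
[(0.64, [231.2, 276.3])]
```

View pics/k.png

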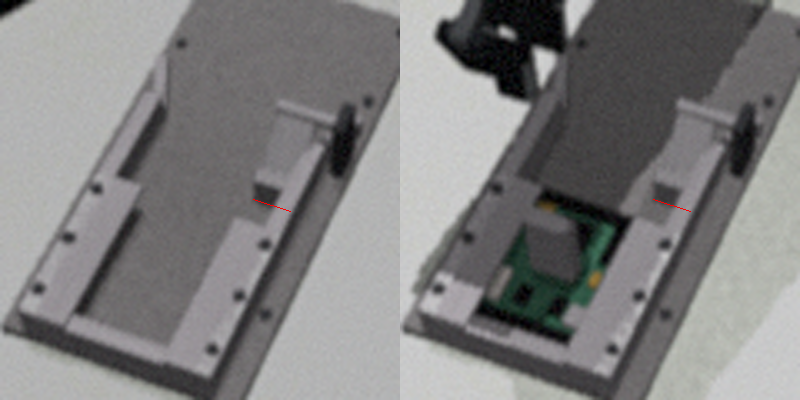

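The nose is in the same hanging position in both halves, (268,185) and (668,185). The carrier lies flat in front of the end stop with a gap behind it, and the gripper is clear.

```bash
python3 -c "
from workcell import bot
print(bot.job_done())"
```

```text
the job is handed in; nothing more can be done
None
```

The large carrier lies released in the lane at about x 97 mm, and the scene picture shows the catch hanging shut behind it. The job was handed in at about 14 s with no verdict returned; the small carrier was not touched.

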